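Lock the two-drawer box rack with its rod

ROBOT

A 7-joint arm with a two-finger parallel gripper is mounted at the origin on a cart in front of the work surface, level with it; the furniture and walls round the work are solid. World frame = base frame: x ahead of the robot, y to its left, z up, the work surface at z = 0. Lengths are in m, angles in rad, forces in N, time in s.
With the tool pointing down it reaches from about 0.425 to 1.025 m from the base axis. Payload 9.4 kg.
Tool frame: the origin (TCP) lies midway between the tips of the shut fingers; the grasp point (between the pads) lies 19 mm behind it; z points along the fingers, y is the line along which they close (so a half turn about z gives the same grasp; the last joint's range is limited). The gripper opens to 93 mm and grips with 3 to 60 N. Pads are 15 mm wide; open, the fingers measure 128 mm over their backs; the gripper's body (75 mm by 188 mm) begins 65 mm behind the grasp point.
Start: joints at [-1.235, 0.599, -0.003, 1.599, 0.002, 0.943, -0.08], TCP at [0.291, 0.664, 0.219] pointing down, gripper open.
Joint ranges: [-2.57, 2.57], [-0.35, 1.97], [-1.29, 1.29], [0.11, 2.56], [-1.05, 4.19], [0.11, 1.86], [-2.63, 2.63]. Speed limits (rad/s): [2.22, 2.22, 3.01, 3.01, 3.14, 3.14, 3.14].

INTERFACE

Orientations are given as a unit quaternion [x, y, z, w].
In Python, from rig import env, imaging, sign_off gives the robot as it stands.
- The arm moves only by the tool drive_tool, never from a script. Its argument "motion" is a list of rows, each an object of numbers: "grip": the opening, from 0 (shut) to 1 (fully open); "x", "y", "z": the shift along the tool's x, y, z in cm; "twist": the turn about the tool's z in degrees. A call has 1 to 10 rows; each row is the pose to reach, as a shift and turn from the pose commanded when the call began, along the tool's axes at that moment; what a row does not reach only later rows make up. A row lasts 1/12 s, in which the tool goes at most 41.7 mm and 7.16 degrees, less where a joint would pass 70% of its speed; a pose out of reach is approached as far as the arm can. A call with a gripper value outside its range is refused whole. The fingers move at their own pace and stop on an object; the grip force is fixed at half the most. Time passes only in rows, so rows that repeat a pose let the fingers close. It gives the time, the measured TCP pose, the force, the opening and the grip force at its end, in the units of the state.
- env.state(): the state, without advancing time (a new reading comes with each control period).
- imaging.snapshot(name): name is "side" or "top"; returns (picture, depth): 480x640x3 uint8, red, green, blue; 480x640 float32, m along the optical axis (not along the pixel's ray), 0 where there is no reading.
- imaging.camera_model(name): a dict with "intrinsics" (3x3 intrinsics, pixels), "pose" (4x4, takes a point from camera to world coordinates). Camera axes: x right, y down, z forward; pixel columns grow to the right and rows downward; lengths in m; the calibration is good to about 2 mm. A picture is of the moment at which its call begins. camera_model takes no time and is no camera call.
- sign_off(): hands the job in; it is judged then, once.
The state is a dict: "clock": time; "q": joint angles; "joint_vel": joint speeds; "tau": joint torques, N m; "ee_pos": TCP position; "tool_rot": TCP orientation; "contact_force": force on the tool from outside, world axes, zero at the start; "torque": the same for the moment, N m; "grip_width": finger opening in m; "finger_force": force on a finger pad.
Only numpy, scipy, OpenCV 4.12 (cv2) and the standard library are available. Lean on these libraries where they do the work, as an engineer would, in place of code of your own. Each camera call takes 0.05 s, during which the arm holds its last target. There are 200 camera calls.

TASK

Lock the aluminium sample-box rack: take the red-handled locking rod out of its stand and thread it from above through the steel eye of the upper drawer and then the eye of the lower drawer, until its collar sits fully home on the upper eye, and let go. The drawers sit loosely from side to side, so the eyes are seldom quite in line: feel for each hole gently, shift the drawers with the rod where needed, and never force it. Leave the other things on the bench where they are.

Things in the scene. Friction and masses are not known exactly. Their poses are not given: they have to be found in the camera images.
- rack: aluminium box rack, fixed, 125 deep x 150 wide x 132 mm high, two white drawers one above the other. Origin on the worktop straight below the middle of the eyes, 22 mm in front of the rack's front; x points into the rack, y along its front (the way the drawers shift), z up. A steel plate 60 mm wide (y), 6 mm thick, x = -14 to +22 mm, sticks out of each drawer's front, with a vertical 12 mm hole at x = 0
- eye_up_mid (a point): centre of the upper hole, at its plate's top face (120 mm above the worktop), if the drawer stood at the middle of its play. The true hole starts up to 8 mm to either side of this point along the rack's y, not measured. About 4 N sideways shifts a drawer, up to 10 mm either way from its middle; it stays where it is left. Axes as the rack's
- eye_low_mid (a point): the same for the lower hole, in the lower drawer, at its plate's top face, 50 mm above the worktop (64 mm clear under the upper plate); its drawer is shifted independently of the upper one, also up to 8 mm either way
- rod_grip (a point): centre of the red square handle (14x14 mm, from 25 mm below to 21 mm above this point) of the upright, loose steel locking rod, 0.08 to 0.14 kg; z up along the rod, x and y square to the handle's faces. Under the handle a 22 mm collar, its underside 30 mm below this point, then a 9 mm shank 100 mm long
- rod_tip (a point): tip of the rod, on its axis, 130 mm below rod_grip; axes as rod_grip. The last 3 mm taper from 9 to 6.4 mm. When home, the collar lies on the upper plate and the tip is 20 mm above the worktop
- stand: grey square sleeve 34 mm wide, 45 mm high on a black round foot of 68 mm, fixed to the bench; origin on the worktop under its centre. The rod stands upright in its 11 mm hole, tip 5 mm above the worktop; lift the rod straight up by 45 mm to free it
- pipette_b_mid (a point): pipette with an orange end, 275 mm long, lying on the worktop; centre
- timer_mid (a point): white lab timer, 66x66x16 mm; centre
- sample_pot_0_mid (a point): white pot with a yellow lid, 29 mm wide, 46 mm high; centre
- sample_pot_1_mid (a point): white pot with a red lid, 29 mm wide, 46 mm high; centre

How it is judged:
On the way, in this order (a step that is already met when the one before it is completed fails the run):
1. the rod is lifted out of its stand (height (world z) of rod_tip above 0.055 m), for 0.1 s.
2. the rod's tip is through the upper eye (x of rod_tip in the frame of rack between -0.006 and 0.006 m and y of rod_tip in the frame of rack between -0.015 and 0.015 m and z of rod_tip in the frame of rack between 0 and 0.111 m), for 0.1 s.
3. the rod's tip is through the lower eye (x of rod_tip in the frame of rack between -0.006 and 0.006 m and y of rod_tip in the frame of rack between -0.015 and 0.015 m and z of rod_tip in the frame of rack between 0 and 0.042 m), for 0.1 s.
At the end, for the whole second after the job is handed in: the rod stands through both eyes, its tip within 6 mm of the eyes' line front to back and 15 mm sideways, its collar on the upper plate to within 4 mm (tip no higher than 24 mm above the worktop), tilted less than 0.15 rad, at rest and released (x of rod_tip in the frame of rack between -0.006 and 0.006 m and y of rod_tip in the frame of rack between -0.015 and 0.015 m and z of rod_tip in the frame of rack between 0.012 and 0.024 m and angle between rod_tip's own z axis and vertical below 0.15 rad and linear speed of rod below 0.02 m/s and contact force between rod and the fingers below 0.1 N); the robot touches nothing.
It fails at once if the rod is forced against the rack or its eyes with more than 30 N (contact force between rod and rack above 30 N).
It fails at once if the robot itself presses on the rack with more than 15 N (contact force between any of the fingers, the arm and rack above 15 N).
It fails at once if another thing on the bench is shifted by more than 30 mm (distance of any of pipette_b_mid, timer_mid, sample_pot_0_mid, sample_pot_1_mid from where it was at the start of the episode above 0.03 m).
It also fails if it takes over 72 s, if anything falls off the work surface, if the arm or the gripper's body presses on something with over 40 N, if the wrist force passes 120 N, or if a joint passes its speed limit or range.

## Working session

There is one attempt and no reset: what is moved stays moved. The work goes in short steps, Python scripts to look and compute and a tool call to move; the robot and the scene stay as the last step left them, time stands still between calls to the robot, and variables do not carry over. Pictures are saved under pics/ and viewed, at most 13 in all, crops included, and the job is handed in when it is done.

Besides the shell and the picture viewer there is one more tool, called after "Call:" as name(argument=value, ...), one argument or row to a line, values as JSON. drive_tool: Moves the arm, as the interface text tells. Its arguments: {"type":"object","properties":{"motion":{"type":"array","items":{"type":"object","properties":{"grip":{"type":"number"},"x":{"type":"number"},"y":{"type":"number"},"z":{"type":"number"},"twist":{"type":"number"}}}}},"required":["motion"]}

```bash
ls; mkdir -p pics; python3 - <<'E'
from rig import env, imaging
import cv2,numpy as np
print(env.state())
for n in("side","top"):
    p,d=imaging.snapshot(n); cv2.imwrite(f"pics/{n}0.png",p[:,:,::-1]); np.savez(f"{n}0.npz",p=p,d=d)
    m=imaging.camera_model(n); print(m)
E
```

```text
pics
{'clock': 0.0, 'q': array([-1.23471014,  0.60010691, -0.00255819,  1.60012076,  0.00180461,
        0.94290372, -0.07981523]), 'joint_vel': array([-0.00067541,  0.00064858, -0.00102968,  0.00063923, -0.00054447,
       -0.00068081, -0.00030886]), 'tau': array([-3.44484979e-04, -7.65098476e+01,  1.49713799e+00, -2.52352506e+01,
       -5.25587169e-02,  1.71766116e-02,  1.62755155e-04]), 'ee_pos': array([0.29065704, 0.66365503, 0.21777617]), 'tool_rot': array([ 2.04902286e-01,  9.78782133e-01, -7.62974718e-04, -8.99668775e-05]), 'contact_force': array([ 0.235476  ,  0.24797947, -0.24516325]), 'torque': array([ 0.00494986, -0.02884892, -0.00514169]), 'finger_force': 0.0, 'grip_width': 0.09290392768749335}
{'intrinsics': array([[599.56341804,   0.        , 313.3073208 ],
       [  0.        , 599.56341804, 238.70110283],
       [  0.        ,   0.        ,   1.        ]]), 'pose': array([[ 0.79933402, -0.32688845,  0.5041915 , -0.14731072],
       [-0.60061569, -0.40943964,  0.68674593, -0.87404249],
       [-0.01805333, -0.85176471, -0.52361337,  0.83412254],
       [ 0.        ,  0.        ,  0.        ,  1.        ]])}
{'intrinsics': array([[496.19921677,   0.        , 316.57496381],
       [  0.        , 496.19921677, 237.35821752],
       [  0.        ,   0.        ,   1.        ]]), 'pose': array([[-0.01646374, -0.99705074,  0.07495841,  0.45449341],
       [-0.99985608,  0.01672421,  0.00284846,  0.07299692],
       [-0.00409368, -0.07490073, -0.99718259,  1.29123471],
       [ 0.        ,  0.        ,  0.        ,  1.        ]])}
```

View pics/side0.png

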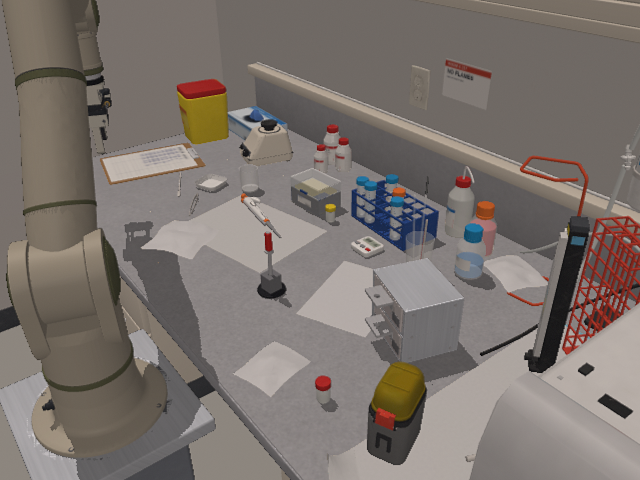

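View pics/top0.png

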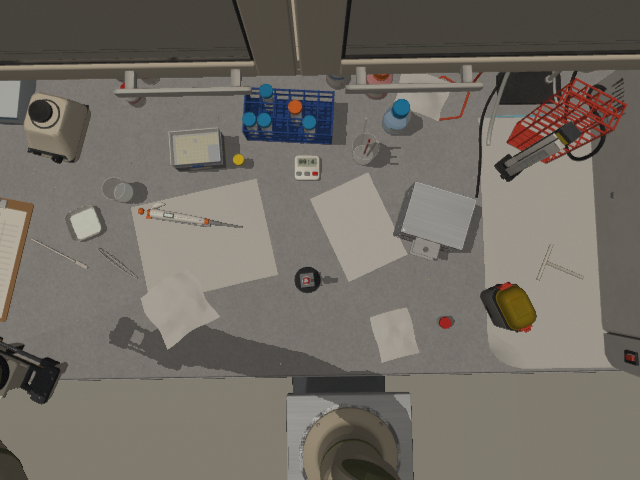

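The side view shows the rod's red handle at (268,242) and the rack plates near (375,293) and (378,325). In the top view the rod is at (307,280), and the rack is at (437,217) with its upper plate at (427,248).

```bash
cat > h.py <<'E'
import numpy as np,cv2
from rig import env,imaging
def cam(n):
    m=imaging.camera_model(n); return m["intrinsics"],m["pose"]
def ray(n,uv,z):
    K,T=cam(n); uv=np.atleast_2d(np.asarray(uv,float))
    r=np.c_[uv,np.ones(len(uv))]@np.linalg.inv(K).T@T[:3,:3].T
    return T[:3,3]+r*((z-T[2,3])/r[:,2:])
def cloud(n,d):
    K,T=cam(n); v,u=np.mgrid[:480,:640]
    r=np.stack([u,v,np.ones_like(u)],-1)@np.linalg.inv(K).T
    return (r*d[...,None])@T[:3,:3].T+T[:3,3]
def tri(a,b):  # pixels in side, top
    A=[];B=[]
    for n,uv in(("side",a),("top",b)):
        K,T=cam(n); r=T[:3,:3]@np.linalg.inv(K)@[*uv,1]; r/=np.linalg.norm(r)
        P=np.eye(3)-np.outer(r,r); A.append(P);B.append(P@T[:3,3])
    return np.linalg.lstsq(np.vstack(A),np.hstack(B),rcond=None)[0]
def red(p):
    h=cv2.cvtColor(p,cv2.COLOR_RGB2HSV); return ((h[...,0]<8)|(h[...,0]>172))&(h[...,1]>150)&(h[...,2]>60)
E
python3 - <<'E'
from h import *
S=np.load("side0.npz");T=np.load("top0.npz")
C=cloud("top",T["d"])
# rod
m=red(T["p"]); m[:260]=0;m[300:]=0;m[:,:290]=0;m[:,325:]=0
v,u=np.nonzero(m);print("top red",u.min(),u.max(),v.min(),v.max(),C[m].mean(0),C[m][:,2].max())
m=red(S["p"]);m[:225]=0;m[262:]=0;m[:,:255]=0;m[:,285:]=0
v,u=np.nonzero(m);c=(u.mean(),v.mean());print("side red",len(u),c,u.min(),u.max(),v.min(),v.max(),ray("side",c,.135),cloud("side",S["d"])[m].mean(0))
# rack top
z=C[...,2];m=((z>.12)&(z<.145)); m[:,:390]=0;m[:,490:]=0;m[:170]=0;m[265:]=0
cs=max(cv2.findContours(cv2.morphologyEx(m.astype(np.uint8),cv2.MORPH_OPEN,np.ones((15,15))),0,1)[0],key=cv2.contourArea)
r=cv2.minAreaRect(cs);b=cv2.boxPoints(r);print(r,"\n",b,"\n",ray("top",b,.132),np.median(z[210:225,430:445]))
crop=lambda p,x,y,w,h,s:cv2.resize(p[y:y+h,x:x+w,::-1],None,fx=s,fy=s,interpolation=cv2.INTER_CUBIC)
a=crop(T["p"],395,175,90,100,4);e=crop(S["p"],350,255,110,100,4)
cv2.imwrite("pics/c1.png",np.hstack([a,e]))
f=crop(T["p"],290,262,34,34,10);g=crop(S["p"],245,225,50,75,5)
E
```

```text
top red 303 308 278 282 [0.44311398 0.10340155 0.15403892] 0.15796107956455852
side red 109 (np.float64(267.8715596330275), np.float64(241.8165137614679)) 265 271 233 250 [[0.43930778 0.095164   0.135     ]] [0.43362274 0.08586893 0.1415702 ]
((437.9761047363281, 215.58120727539062), (64.6160888671875, 53.385868072509766), 16.389541625976562) 
 [[399.44904 232.07324]
 [414.51276 180.85669]
 [476.50317 199.08917]
 [461.43945 250.30573]] 
 [[ 0.550793   -0.11805249  0.132     ]
 [ 0.67151906 -0.15710566  0.132     ]
 [ 0.62562293 -0.30149564  0.132     ]
 [ 0.50563975 -0.26147191  0.132     ]] 0.12997976763950514
```

View pics/c1.png

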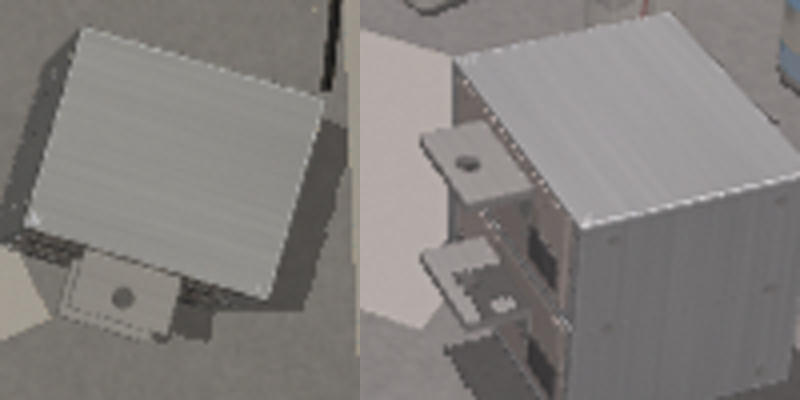

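The enlarged crop shows the upper hole at top-view pixel (425,249) and side-view pixel (376.5,295.5). The lower hole is at about (385.5,330.5) in the side view.

```bash
python3 - <<'E'
from h import *
S=np.load("side0.npz");T=np.load("top0.npz")
crop=lambda p,x,y,w,h,s:cv2.resize(p[y:y+h,x:x+w,::-1],None,fx=s,fy=s,interpolation=cv2.INTER_CUBIC)
cv2.imwrite("pics/c2.png",np.hstack([crop(T["p"],290,262,36,36,11),cv2.copyMakeBorder(crop(S["p"],245,227,50,49,8),0,4,0,0,0)]))
print(tri((376.4,295.4),(425.1,248.9)),ray("top",(425.1,248.9),.12),ray("side",(376.4,295.4),.12),ray("side",(385.4,330.2),.05))
fl,fr=ray("top",[[399.449,232.07],[461.44,250.3]],.132)
y=(fl-fr);yaw=np.arctan2(y[1],y[0])-np.pi/2;print("yaw",np.degrees(yaw))
xa=np.array([np.cos(yaw),np.sin(yaw),0]);o=(fl+fr)/2-.022*xa;print("origin",o)
q=env.state()["tool_rot"]
from scipy.spatial.transform import Rotation as R
print(R.from_quat(q).as_matrix())
print("rod",tri((267.9,241.8),(305.5,280)),ray("top",(305.5,280),.156))
E
```

```text
[ 0.51194328 -0.18085185  0.11622381] [[ 0.51091701 -0.17938359  0.12      ]] [[ 0.50946569 -0.18494573  0.12      ]] [[ 0.51083917 -0.21395114  0.05      ]]
yaw -17.473480206607434
origin [ 0.50724203 -0.18315735  0.132     ]
[[-9.16007162e-01  4.01161673e-01 -4.37325386e-04]
 [ 4.01161890e-01  9.16006219e-01 -1.32092999e-03]
 [-1.29313710e-04 -1.38541961e-03 -9.99999032e-01]]
rod [0.44326645 0.10331552 0.12949811] [[0.44277656 0.10309034 0.156     ]]
```

View pics/c2.png

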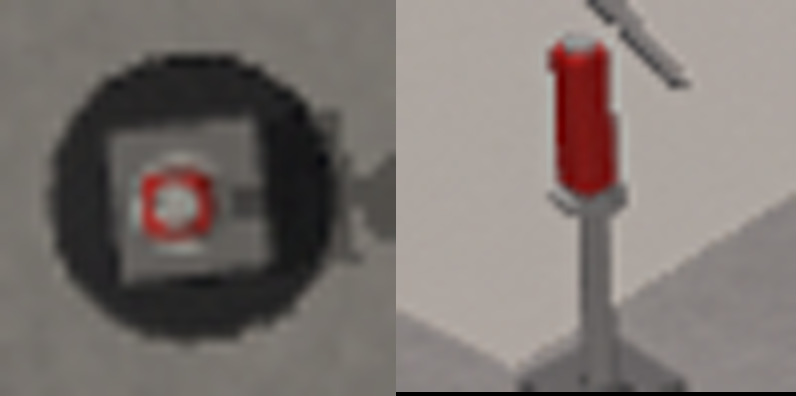

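The rod handle is centred at top pixel (305.7,280.1), roughly square to the world axes (about +5°). The bright spot on the lower plate looks like light through the upper hole, so I'll treat the lower hole's position as unknown for now. Moving over the rod.

Call:
drive_tool(
  motion=[
    {"grip":0.6,"x":-3.6,"y":-4.5,"twist":-5},
    {"grip":0.6,"x":-7.2,"y":-9,"twist":-10},
    {"grip":0.6,"x":-10,"y":-12.5,"twist":-15},
    {"grip":0.6,"x":-12.8,"y":-16,"twist":-20},
    {"grip":0.6,"x":-15.6,"y":-19.5,"twist":-25},
    {"grip":0.6,"x":-18,"y":-22.5,"twist":-27},
    {"grip":0.6,"x":-20.4,"y":-25.5,"twist":-27},
    {"grip":0.6,"x":-22.8,"y":-28.5,"twist":-27},
    {"grip":0.6,"x":-25.2,"y":-31.5,"twist":-27},
    {"grip":0.6,"x":-27.6,"y":-34.5,"twist":-27},
  ],
)

```text
schema error: expected keys grip, x, y, z, twist
```

```bash
cat >> h.py <<'E'
from scipy.spatial.transform import Rotation as R
def go(x,y,z):
    s=env.state(); M=R.from_quat(s["tool_rot"]).as_matrix()
    print("t",round(s["clock"],2),"pos",s["ee_pos"].round(4),"yaw_y",np.degrees(np.arctan2(M[1,1],M[0,1])).round(1),"z",M[:,2].round(3),"F",s["contact_force"].round(1),"w",round(s["grip_width"],4))
    print("shift cm",((np.array([x,y,z])-s["ee_pos"])@M*100).round(2))
E
python3 - <<'E'
from h import *
go(.4427,.1031,.2178)
S=np.load("side0.npz")["p"]
print("front-left/right corners: up",ray("side",[(365-.4,288.6),(377.4,305.8)],.12),"low",ray("side",[(364.6,317.3),(375,337)],.05))
c=cv2.resize(S[275:350,355:415,::-1],None,fx=8,fy=8,interpolation=cv2.INTER_CUBIC)
c=(255*(c/255.)**.5).astype(np.uint8);cv2.imwrite("pics/c3.png",c)
E
```

```text
t 0.1 pos [0.2907 0.6637 0.2179] yaw_y 66.3 z [-0.    -0.001 -1.   ] F [-0.2 -0.2 -1.3] w 0.093
shift cm [-36.41 -45.25   0.07]
front-left/right corners: up [[ 0.50609559 -0.15364049  0.12      ]
 [ 0.4888162  -0.21069858  0.12      ]] low [[ 0.50494188 -0.15780262  0.05      ]
 [ 0.48087312 -0.21641995  0.05      ]]
```

View pics/c3.png

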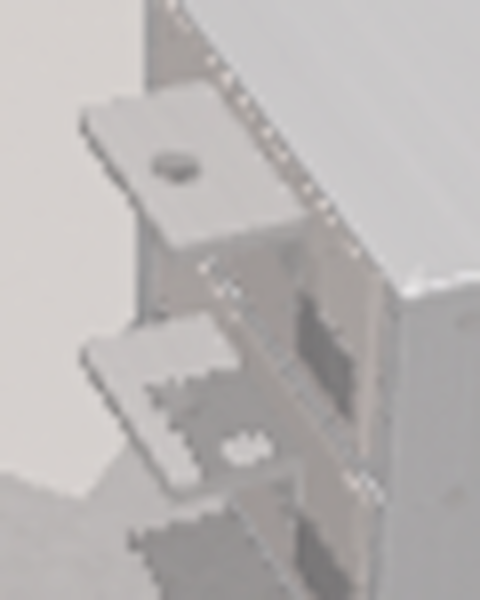

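The lower plate shows the upper plate's shadow with the light spot in it, and the lower hole as a dark bump near crop (172,400), or side pixel (376,324.7). All five keys are needed in each row, so I'm resending the move.

Call:
drive_tool(
  motion=[
    {"grip":0.6,"x":-2.6,"y":-3.2,"z":0,"twist":-5},
    {"grip":0.6,"x":-5.2,"y":-6.4,"z":0,"twist":-10},
    {"grip":0.6,"x":-7.8,"y":-9.6,"z":0,"twist":-15},
    {"grip":0.6,"x":-10.4,"y":-12.8,"z":0,"twist":-20},
    {"grip":0.6,"x":-13,"y":-16,"z":0,"twist":-25},
    {"grip":0.6,"x":-15.6,"y":-19.2,"z":0,"twist":-27},
    {"grip":0.6,"x":-18.2,"y":-22.4,"z":0,"twist":-27},
    {"grip":0.6,"x":-20.8,"y":-25.6,"z":0,"twist":-27},
    {"grip":0.6,"x":-23.4,"y":-28.8,"z":0,"twist":-27},
    {"grip":0.6,"x":-26,"y":-32,"z":0,"twist":-27},
  ],
)

```text
clock: 0.93
ee_pos: [0.4007, 0.2646, 0.2186]
tool_rot: [-0.029, 1.0, -0.0, -0.0]
contact_force: [1.2, 0.7, 0.4]
grip_width: 0.0557
finger_force: 0.0
```

```bash
python3 - <<'E'
from h import *
go(.4427,.1031,.2178)
a=ray("side",(376.1,324.7),.05)[0]; b=ray("side",(376.4,295.4),.12)[0]
c=ray("side",(364.85,318.6),.05)[0]; d=ray("side",(364.85,288.6),.12)[0]
A=np.radians(-17.5);M=np.array([[np.cos(A),np.sin(A)],[-np.sin(A),np.cos(A)]])
print(M@(a-b)[:2],M@(c-d)[:2])
E
```

```text
t 0.93 pos [0.4007 0.2646 0.2186] yaw_y 93.4 z [-0. -0. -1.] F [1.2 0.7 0.4] w 0.0557
shift cm [ -3.25 -16.37   0.08]
[-0.00021727 -0.00523836] [-0.00151491 -0.00816334]
```

Call:
drive_tool(
  motion=[
    {"grip":0.6,"x":-0.7,"y":-3.3,"z":0,"twist":0},
    {"grip":0.6,"x":-1.4,"y":-6.6,"z":0,"twist":0},
    {"grip":0.6,"x":-2.1,"y":-9.9,"z":0,"twist":0},
    {"grip":0.6,"x":-2.7,"y":-13.2,"z":0,"twist":0},
    {"grip":0.6,"x":-3.2,"y":-16.0,"z":0,"twist":0},
    {"grip":0.6,"x":-3.2,"y":-16.4,"z":0,"twist":0},
    {"grip":0.6,"x":-3.2,"y":-16.4,"z":0,"twist":0},
    {"grip":0.6,"x":-3.2,"y":-16.4,"z":0,"twist":0},
  ],
)

```text
clock: 1.6
ee_pos: [0.4421, 0.1052, 0.2186]
tool_rot: [-0.029, 1.0, 0.0, -0.0]
contact_force: [-0.2, 0.7, 0.5]
grip_width: 0.0556
finger_force: 0.0
```

```bash
python3 - <<'E'
from h import *
go(.4427,.1031,.122)
p,_=imaging.snapshot("side");q,_=imaging.snapshot("top")
cv2.imwrite("pics/c4.png",np.hstack([cv2.resize(p[120:320,180:380,::-1],(400,400)),cv2.resize(q[230:330,256:356,::-1],(400,400))]))
E
```

```text
t 1.6 pos [0.4421 0.1052 0.2186] yaw_y 93.3 z [-0.  0. -1.] F [-0.2  0.7  0.5] w 0.0556
shift cm [-0.05 -0.22  9.66]
```

View pics/c4.png

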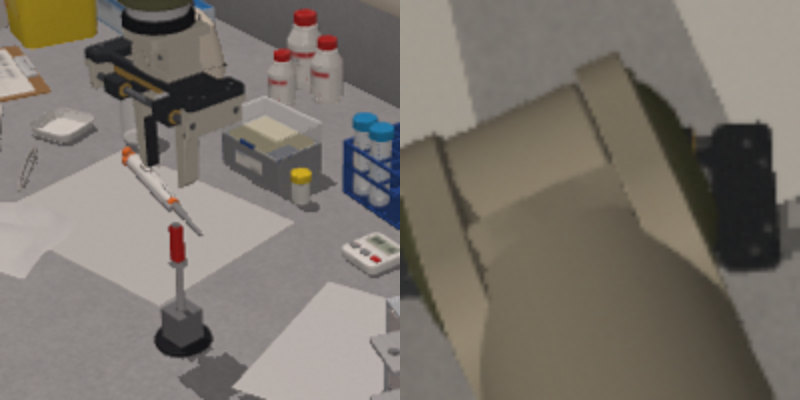

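The open fingers hang above the handle (side crop (177,243)), and the top view is blocked by the arm. I'll descend and grip.

Call:
drive_tool(
  motion=[
    {"grip":0.6,"x":0,"y":-0.2,"z":1,"twist":0},
    {"grip":0.6,"x":0,"y":-0.2,"z":4,"twist":0},
    {"grip":0.6,"x":0,"y":-0.2,"z":7,"twist":0},
    {"grip":0.6,"x":0,"y":-0.2,"z":9.2,"twist":0},
    {"grip":0.6,"x":0,"y":-0.2,"z":9.8,"twist":0},
    {"grip":0.6,"x":0,"y":-0.2,"z":9.8,"twist":0},
    {"grip":0.6,"x":0,"y":-0.2,"z":9.8,"twist":0},
  ],
)

```text
clock: 2.28
ee_pos: [0.4424, 0.1037, 0.121]
tool_rot: [-0.03, 1.0, 0.0, -0.0]
contact_force: [0.2, -0.2, 0.9]
grip_width: 0.0561
finger_force: 0.0
```

Call:
drive_tool(
  motion=[
    {"grip":0.3,"x":0,"y":0,"z":0,"twist":0},
    {"grip":0.25,"x":0,"y":0,"z":0,"twist":0},
    {"grip":0.2,"x":0,"y":0,"z":0,"twist":0},
    {"grip":0.15,"x":0,"y":0,"z":0,"twist":0},
    {"grip":0,"x":0,"y":0,"z":0,"twist":0},
    {"grip":0,"x":0,"y":0,"z":0,"twist":0},
    {"grip":0,"x":0,"y":0,"z":0,"twist":0},
    {"grip":0,"x":0,"y":0,"z":0,"twist":0},
  ],
)

```text
clock: 2.95
ee_pos: [0.4423, 0.1022, 0.1207]
tool_rot: [-0.029, 1.0, -0.0, -0.0]
contact_force: [-0.5, -2.5, 1.3]
grip_width: 0.0136
finger_force: 30.0
```

Call:
drive_tool(
  motion=[
    {"grip":0,"x":0,"y":0,"z":-0.5,"twist":0},
    {"grip":0,"x":0,"y":0,"z":-1.5,"twist":0},
    {"grip":0,"x":0,"y":0,"z":-3,"twist":0},
    {"grip":0,"x":0,"y":0,"z":-5,"twist":0},
    {"grip":0,"x":0,"y":0,"z":-7,"twist":0},
    {"grip":0,"x":0,"y":0,"z":-10,"twist":0},
    {"grip":0,"x":0,"y":0,"z":-13,"twist":0},
    {"grip":0,"x":0,"y":0,"z":-15,"twist":0},
    {"grip":0,"x":0,"y":0,"z":-15,"twist":0},
    {"grip":0,"x":0,"y":0,"z":-15,"twist":0},
  ],
)

```text
clock: 3.78
ee_pos: [0.4425, 0.1031, 0.2716]
tool_rot: [-0.029, 1.0, 0.0, 0.001]
contact_force: [-1.1, -0.1, -0.9]
grip_width: 0.0138
finger_force: 30.0
```

```bash
python3 - <<'E'
from h import *
go(.5109,-.1794,.27)
p,d=imaging.snapshot("side")
m=red(p);m[:,:200]=0;m[:,340:]=0;m[300:]=0;m[:100]=0
n,l,s,c=cv2.connectedComponentsWithStats(m.astype(np.uint8));print([(s[i].tolist(),c[i].round(1)) for i in range(1,n) if s[i,4]>20])
cv2.imwrite("pics/c5.png",cv2.resize(p[80:280,180:380,::-1],(600,600)))
E
```

```text
t 3.78 pos [0.4425 0.1031 0.2716] yaw_y 93.4 z [ 0.002  0.001 -1.   ] F [-1.1 -0.1 -0.9] w 0.0138
shift cm [ -5.17 -28.6    0.15]
[([327, 125, 11, 8, 80], array([332. , 128.5])), ([317, 145, 9, 6, 43], array([320.7, 147.3])), ([259, 170, 9, 20, 38], array([261.2, 180.9]))]
```

View pics/c5.png

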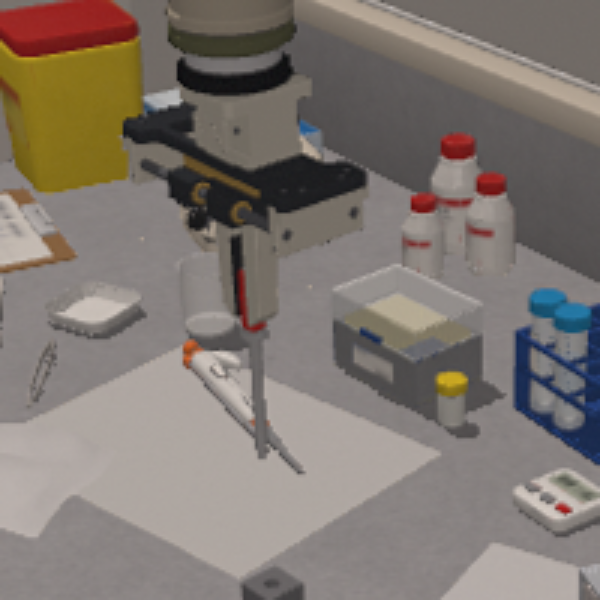

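The rod is clear of the stand and held upright, with its tip at about side pixel (267,232). Moving over the upper eye and turning to the rack's yaw.

Call:
drive_tool(
  motion=[
    {"grip":0,"x":-0.3,"y":-1.6,"z":0,"twist":2},
    {"grip":0,"x":-0.8,"y":-4.5,"z":0,"twist":5},
    {"grip":0,"x":-1.5,"y":-8,"z":0,"twist":9},
    {"grip":0,"x":-2.1,"y":-11.5,"z":0,"twist":13},
    {"grip":0,"x":-2.7,"y":-15,"z":0,"twist":17},
    {"grip":0,"x":-3.3,"y":-18.5,"z":0,"twist":21},
    {"grip":0,"x":-3.9,"y":-22,"z":0,"twist":21},
    {"grip":0,"x":-4.5,"y":-25,"z":0,"twist":21},
    {"grip":0,"x":-5,"y":-27.5,"z":0,"twist":21},
    {"grip":0,"x":-5.2,"y":-28.6,"z":0,"twist":21},
  ],
)

```text
clock: 4.67
ee_pos: [0.5103, -0.1841, 0.269]
tool_rot: [0.156, 0.988, -0.001, -0.001]
contact_force: [0.6, 0.1, -0.0]
grip_width: 0.014
finger_force: 30.0
```

Call:
drive_tool(
  motion=[
    {"grip":0,"x":0,"y":0,"z":0.6,"twist":0},
    {"grip":0,"x":0,"y":0,"z":1.0,"twist":0},
    {"grip":0,"x":0,"y":0,"z":1.0,"twist":0},
    {"grip":0,"x":0,"y":0,"z":1.0,"twist":0},
    {"grip":0,"x":0,"y":0,"z":1.0,"twist":0},
  ],
)

```text
clock: 5.08
ee_pos: [0.5108, -0.1782, 0.2605]
tool_rot: [0.152, 0.988, 0.0, -0.0]
contact_force: [1.0, 0.7, -0.4]
grip_width: 0.014
finger_force: 30.0
```

```bash
cat >> h.py <<'E'
def proj(n,P):
    K,T=cam(n); q=np.linalg.inv(T)@np.r_[P,1]; q=K@q[:3]; return (q[:2]/q[2]).round(1)
E
python3 - <<'E'
from h import *
go(.5109,-.1794,.27)
e=env.state()["ee_pos"]
for dz in(-.010,-.015,-.115): print(dz,proj("side",e+[0,0,dz]))
print("corner frames: hole via TCP coords",proj("side",[.5109,-.1794,.12]))
p,_=imaging.snapshot("side");q,_=imaging.snapshot("top");np.savez("s1.npz",p=p,q=q)
cv2.imwrite("pics/c6.png",np.hstack([cv2.resize(p[230:330,330:430,::-1],(400,400),interpolation=cv2.INTER_CUBIC),cv2.resize(q[200:280,385:465,::-1],(400,400),interpolation=cv2.INTER_CUBIC)]))
E
```

```text
t 5.08 pos [ 0.5108 -0.1782  0.2605] yaw_y 72.5 z [-0.     0.001 -1.   ] F [ 1.   0.7 -0.4] w 0.014
shift cm [-0.05 -0.11 -0.95]
-0.01 [377.1 237.1]
-0.015 [377.  239.4]
-0.115 [375.1 283. ]
corner frames: hole via TCP coords [375.1 293.8]
```

View pics/c6.png

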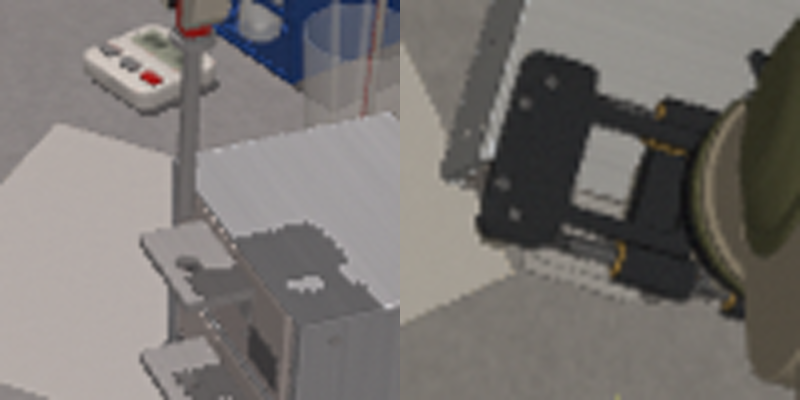

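The rod tip hangs just above the back edge of the upper plate, with the shank at side column about 375.6. The hole is at (376.4,295.6). I'll measure the column offset at subpixel level.

```bash
python3 - <<'E'
from h import *
S0=cv2.cvtColor(np.load("side0.npz")["p"],cv2.COLOR_RGB2GRAY).astype(float)
S1=cv2.cvtColor(np.load("s1.npz")["p"],cv2.COLOR_RGB2GRAY).astype(float)
w=S0[291:301,369:385];print(w.astype(int))
b=np.clip(150-w,0,None); 
D=S0-S1
for r in (244,250,256,262,268,274,278,280,282,284,286,288,290): print(r,S1[r,368:386].astype(int),D[r,368:386].astype(int))
E
```

```text
[[149 151 149 147 148 148 150 149 147 147 148 148 148 150 149 149]
 [149 150 151 150 148 148 149 150 148 146 147 149 149 148 149 150]
 [151 150 150 151 148 149 143 146 149 149 147 148 150 148 149 150]
 [153 151 149 151 147 124 113 110 115 120 135 148 150 149 149 150]
 [131 152 151 150 139 100 100 104 103 101 109 145 149 150 148 148]
 [ 93 132 152 150 143  97  93  80  73  73  91 136 149 148 150 149]
 [ 82 100 153 152 150 144 126  96  78 101 123 149 149 147 149 149]
 [153  89 132 153 152 151 150 144 143 145 148 153 151 148 147 150]
 [174 155  96 132 152 151 152 153 150 150 151 151 150 150 147 147]
 [174 166  98 105 153 152 150 152 151 149 150 150 150 150 149 147]]
244 [181 158 145 138 132 122 105  91  89  97 100 102 138 188 175 139 132 131] [-1 -1 -1  1  0 -2  1  8  9 19 34 43 27 -4 -2 -1  0 -1]
250 [ 61  60 113 194 185 166 158 102  93 101 101 100 114 122 108  85  99 130] [-2  1  0  0  0 -2  1 38 38 23 24 23  8 -2  0  0 -1  0]
256 [123 101  87  81  77  77  79  94  99 102 100 102 136 135 132 132 132 132] [-1 -1  0 -1  0 -2  9 32 26 29 31 29 -2  0  0 -1  0  0]
262 [128 130 133 133 134 13
[... 612 characters left out ...]
-3  5  9 -2  0 -1  0  0  1  0]
282 [173 173 173 175 168 103  94 102 104 100  95 102 109 152 112 157 156 157] [ 0 -1  0 -2 -1  1  5  1  0  3  9 -2 -1 -1  0  0  0 -1]
284 [173 171 172 175 168 104  96  98  97  94 101 100 101  99 122 163 132 158] [-1  0  0 -2 -1  0  2  4  4  7  0  1 -1  0  0  0  0 -1]
286 [174 175 174 175 169 120 121 143 145 146 146 148 152 156 118 104 100 111] [-1 -1  2  0  0  0  0 -2  0  0  1 -1  0 -1  1 -1 -1  0]
288 [152 146 146 147 146 149 148 146 146 148 148 147 148 148 146 122 104 122] [ 1 -1  0  0  1  1 -1 -1 -1  0  0  1  0  0 -1  1 -1  0]
290 [148 150 151 148 148 148 150 149 147 147 147 149 147 149 149 149 140 119] [ 0  0 -1  0 -1  0  0  1  1 -2  0  0  1 -1  0  0  0 -1]
```

```bash
python3 - <<'E'
from h import *
h=ray("side",(375.7,294.1),.12)[0];print(h)
go(*h[:2],.24)
E
```

```text
[ 0.51123086 -0.18093723  0.12      ]
t 5.18 pos [ 0.511  -0.1787  0.2609] yaw_y 72.4 z [ 0.  0. -1.] F [-0.6  0.4 -1. ] w 0.014
shift cm [-0.09 -0.21  2.09]
```

Call:
drive_tool(
  motion=[
    {"grip":0,"x":-0.1,"y":-0.2,"z":0.3,"twist":0},
    {"grip":0,"x":-0.1,"y":-0.2,"z":0.8,"twist":0},
    {"grip":0,"x":-0.1,"y":-0.2,"z":1.3,"twist":0},
    {"grip":0,"x":-0.1,"y":-0.2,"z":1.7,"twist":0},
    {"grip":0,"x":-0.1,"y":-0.2,"z":1.9,"twist":0},
    {"grip":0,"x":-0.1,"y":-0.2,"z":2.0,"twist":0},
    {"grip":0,"x":-0.1,"y":-0.2,"z":2.0,"twist":0},
    {"grip":0,"x":-0.1,"y":-0.2,"z":2.0,"twist":0},
  ],
)

```text
clock: 5.85
ee_pos: [0.5113, -0.1819, 0.2406]
tool_rot: [0.153, 0.988, -0.0, -0.0]
contact_force: [0.8, -0.1, -1.5]
grip_width: 0.0135
finger_force: 30.0
```

Call:
drive_tool(
  motion=[
    {"grip":0,"x":0,"y":0,"z":0.1,"twist":0},
    {"grip":0,"x":0,"y":0,"z":0.2,"twist":0},
    {"grip":0,"x":0,"y":0,"z":0.3,"twist":0},
    {"grip":0,"x":0,"y":0,"z":0.4,"twist":0},
    {"grip":0,"x":0,"y":0,"z":0.5,"twist":0},
  ],
)

```text
clock: 6.27
ee_pos: [0.5113, -0.1819, 0.2356]
tool_rot: [0.153, 0.988, -0.0, 0.0]
contact_force: [0.9, -0.2, -0.9]
grip_width: 0.0139
finger_force: 30.0
```

Call:
drive_tool(
  motion=[
    {"grip":0,"x":0,"y":0,"z":0.1,"twist":0},
    {"grip":0,"x":0,"y":0,"z":0.2,"twist":0},
    {"grip":0,"x":0,"y":0,"z":0.3,"twist":0},
  ],
)

```text
clock: 6.52
ee_pos: [0.5113, -0.1818, 0.2325]
tool_rot: [0.153, 0.988, 0.0, -0.0]
contact_force: [-0.1, -0.2, -1.1]
grip_width: 0.0137
finger_force: 30.0
```

Call:
drive_tool(
  motion=[
    {"grip":0,"x":0,"y":0,"z":0.1,"twist":0},
    {"grip":0,"x":0,"y":0,"z":0.2,"twist":0},
    {"grip":0,"x":0,"y":0,"z":0.3,"twist":0},
  ],
)

```text
clock: 6.77
ee_pos: [0.5113, -0.1819, 0.2295]
tool_rot: [0.153, 0.988, -0.0, 0.0]
contact_force: [0.2, 0.1, -1.2]
grip_width: 0.014
finger_force: 30.0
```

Call:
drive_tool(
  motion=[
    {"grip":0,"x":0,"y":0,"z":0.1,"twist":0},
    {"grip":0,"x":0,"y":0,"z":0.2,"twist":0},
    {"grip":0,"x":0,"y":0,"z":0.3,"twist":0},
    {"grip":0,"x":0,"y":0,"z":0.4,"twist":0},
    {"grip":0,"x":0,"y":0,"z":0.5,"twist":0},
    {"grip":0,"x":0,"y":0,"z":0.5,"twist":0},
  ],
)

```text
clock: 7.27
ee_pos: [0.5112, -0.1818, 0.2244]
tool_rot: [0.153, 0.988, -0.0, -0.0]
contact_force: [-0.1, -0.1, -1.0]
grip_width: 0.0138
finger_force: 30.0
```

```bash
python3 - <<'E'
from h import *
go(.511,-.18,.23)
p,_=imaging.snapshot("side")
cv2.imwrite("pics/c7.png",cv2.resize(p[255:345,345:425,::-1],None,fx=6,fy=6,interpolation=cv2.INTER_CUBIC))
E
```

```text
t 7.27 pos [ 0.5112 -0.1818  0.2244] yaw_y 72.4 z [-0.  0. -1.] F [-0.1 -0.1 -1. ] w 0.0138
shift cm [ 0.07  0.17 -0.56]
```

View pics/c7.png

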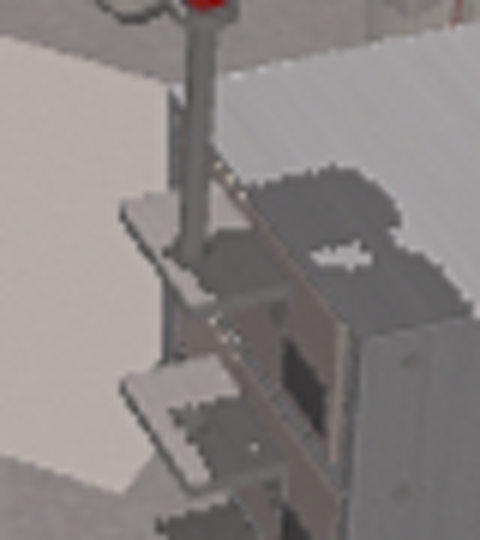

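The rod has entered the upper hole with no force; the rod meets the plate at crop (190,250). Descending towards the lower plate.

Call:
drive_tool(
  motion=[
    {"grip":0,"x":0,"y":0,"z":0.3,"twist":0},
    {"grip":0,"x":0,"y":0,"z":0.6,"twist":0},
    {"grip":0,"x":0,"y":0,"z":1.0,"twist":0},
    {"grip":0,"x":0,"y":0,"z":1.5,"twist":0},
    {"grip":0,"x":0,"y":0,"z":2.0,"twist":0},
    {"grip":0,"x":0,"y":0,"z":2.5,"twist":0},
    {"grip":0,"x":0,"y":0,"z":3.0,"twist":0},
    {"grip":0,"x":0,"y":0,"z":3.5,"twist":0},
    {"grip":0,"x":0,"y":0,"z":4.0,"twist":0},
    {"grip":0,"x":0,"y":0,"z":4.0,"twist":0},
  ],
)

```text
clock: 8.15
ee_pos: [0.5108, -0.1817, 0.1836]
tool_rot: [0.153, 0.988, 0.0, -0.001]
contact_force: [-0.2, -0.4, -0.2]
grip_width: 0.0137
finger_force: 30.0
```

Call:
drive_tool(
  motion=[
    {"grip":0,"x":0,"y":-0.1,"z":0,"twist":0},
    {"grip":0,"x":0,"y":-0.2,"z":0,"twist":0},
    {"grip":0,"x":0,"y":-0.3,"z":0,"twist":0},
    {"grip":0,"x":0,"y":-0.4,"z":0,"twist":0},
    {"grip":0,"x":0,"y":-0.5,"z":0,"twist":0},
    {"grip":0,"x":0,"y":-0.5,"z":0.3,"twist":0},
    {"grip":0,"x":0,"y":-0.5,"z":0.6,"twist":0},
    {"grip":0,"x":0,"y":-0.5,"z":0.9,"twist":0},
    {"grip":0,"x":0,"y":-0.5,"z":1.1,"twist":0},
    {"grip":0,"x":0,"y":-0.5,"z":1.2,"twist":0},
  ],
)

```text
clock: 8.98
ee_pos: [0.5097, -0.1865, 0.1722]
tool_rot: [0.153, 0.988, 0.0, -0.0]
contact_force: [-0.4, 4.4, 1.7]
grip_width: 0.0137
finger_force: 30.0
```

```bash
python3 - <<'E'
from h import *
go(.511,-.18,.17)
p,_=imaging.snapshot("side")
cv2.imwrite("pics/c8.png",cv2.resize(p[275:345,350:410,::-1],None,fx=8,fy=8,interpolation=cv2.INTER_CUBIC))
E
```

```text
t 8.98 pos [ 0.5097 -0.1865  0.1722] yaw_y 72.4 z [-0.  0. -1.] F [-0.4  4.4  1.7] w 0.0137
shift cm [0.07 0.66 0.22]
```

View pics/c8.png

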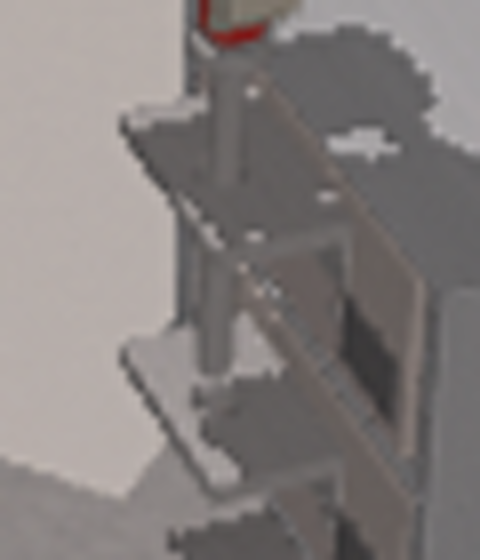

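The tip at crop (215,370) is just above the lower hole at about (212,400), and the vertical drop lines up well. Feeling downward.

Call:
drive_tool(
  motion=[
    {"grip":0,"x":0,"y":0,"z":0.2,"twist":0},
    {"grip":0,"x":0,"y":0,"z":0.4,"twist":0},
    {"grip":0,"x":0,"y":0,"z":0.5,"twist":0},
    {"grip":0,"x":0,"y":0,"z":0.6,"twist":0},
    {"grip":0,"x":0,"y":0,"z":0.7,"twist":0},
  ],
)

```text
clock: 9.45
ee_pos: [0.5097, -0.1866, 0.1655]
tool_rot: [0.153, 0.988, 0.0, -0.0]
contact_force: [-0.2, 3.7, 1.9]
grip_width: 0.0138
finger_force: 30.0
```

Call:
drive_tool(
  motion=[
    {"grip":0,"x":0,"y":0,"z":0.1,"twist":0},
    {"grip":0,"x":0,"y":0,"z":0.2,"twist":0},
  ],
)

```text
clock: 9.62
ee_pos: [0.5097, -0.1866, 0.1636]
tool_rot: [0.153, 0.988, -0.0, 0.0]
contact_force: [-0.6, 3.1, 1.2]
grip_width: 0.0139
finger_force: 30.0
```

Call:
drive_tool(
  motion=[
    {"grip":0,"x":0,"y":0,"z":0.1,"twist":0},
    {"grip":0,"x":0,"y":0,"z":0.2,"twist":0},
    {"grip":0,"x":0,"y":0,"z":0.3,"twist":0},
  ],
)

```text
clock: 9.87
ee_pos: [0.5096, -0.187, 0.1606]
tool_rot: [0.154, 0.988, -0.0, -0.0]
contact_force: [-1.0, 2.8, 3.0]
grip_width: 0.0135
finger_force: 30.0
```

Call:
drive_tool(
  motion=[
    {"grip":0,"x":0,"y":0,"z":0.1,"twist":0},
    {"grip":0,"x":0,"y":0,"z":0.2,"twist":0},
  ],
)

```text
clock: 10.03
ee_pos: [0.5096, -0.187, 0.1586]
tool_rot: [0.154, 0.988, -0.0, -0.0]
contact_force: [-0.9, 1.8, 3.1]
grip_width: 0.0141
finger_force: 30.0
```

Call:
drive_tool(
  motion=[
    {"grip":0,"x":0,"y":0,"z":0.1,"twist":0},
    {"grip":0,"x":0,"y":0,"z":0.2,"twist":0},
    {"grip":0,"x":0,"y":0,"z":0.3,"twist":0},
    {"grip":0,"x":0,"y":0,"z":0.4,"twist":0},
    {"grip":0,"x":0,"y":0,"z":0.5,"twist":0},
  ],
)

```text
clock: 10.45
ee_pos: [0.5096, -0.1869, 0.1536]
tool_rot: [0.154, 0.988, -0.0, -0.0]
contact_force: [-0.6, 0.7, 2.2]
grip_width: 0.0137
finger_force: 30.0
```

Call:
drive_tool(
  motion=[
    {"grip":0,"x":0,"y":0,"z":0.15,"twist":0},
    {"grip":0,"x":0,"y":0,"z":0.3,"twist":0},
    {"grip":0,"x":0,"y":0,"z":0.45,"twist":0},
    {"grip":0,"x":0,"y":0,"z":0.6,"twist":0},
    {"grip":0,"x":0,"y":0,"z":0.75,"twist":0},
    {"grip":0,"x":0,"y":0,"z":0.9,"twist":0},
  ],
)

```text
clock: 10.95
ee_pos: [0.5097, -0.1869, 0.1445]
tool_rot: [0.154, 0.988, -0.0, -0.0]
contact_force: [-2.4, -0.4, 3.2]
grip_width: 0.0139
finger_force: 30.0
```

Call:
drive_tool(
  motion=[
    {"grip":0,"x":0,"y":0,"z":0.15,"twist":0},
    {"grip":0,"x":0,"y":0,"z":0.3,"twist":0},
    {"grip":0,"x":0,"y":0,"z":0.45,"twist":0},
    {"grip":0,"x":0,"y":0,"z":0.55,"twist":0},
    {"grip":0,"x":0,"y":0,"z":0.65,"twist":0},
  ],
)

```text
clock: 11.37
ee_pos: [0.5097, -0.1868, 0.138]
tool_rot: [0.154, 0.988, -0.0, -0.0]
contact_force: [-2.1, -2.2, 1.8]
grip_width: 0.0139
finger_force: 30.0
```

Call:
drive_tool(
  motion=[
    {"grip":0,"x":0,"y":0,"z":0.07,"twist":0},
    {"grip":0,"x":0,"y":0,"z":0.14,"twist":0},
    {"grip":0,"x":0,"y":0,"z":0.2,"twist":0},
  ],
)

```text
clock: 11.62
ee_pos: [0.5097, -0.1868, 0.1361]
tool_rot: [0.154, 0.988, -0.0, -0.0]
contact_force: [-2.2, -2.4, 2.1]
grip_width: 0.014
finger_force: 30.0
```

Call:
drive_tool(
  motion=[
    {"grip":0,"x":0,"y":0,"z":0.05,"twist":0},
    {"grip":0,"x":0,"y":0,"z":0.1,"twist":0},
  ],
)

```text
clock: 11.78
ee_pos: [0.5097, -0.1867, 0.1351]
tool_rot: [0.153, 0.988, -0.0, 0.0]
contact_force: [-1.2, -2.9, 2.0]
grip_width: 0.0136
finger_force: 30.0
```

Call:
drive_tool(
  motion=[
    {"grip":0,"x":0,"y":0,"z":0.03,"twist":0},
    {"grip":0,"x":0,"y":0,"z":0.05,"twist":0},
  ],
)

```text
clock: 11.95
ee_pos: [0.5098, -0.1868, 0.1349]
tool_rot: [0.154, 0.988, -0.0, 0.0]
contact_force: [-2.8, -3.0, 8.0]
grip_width: 0.0136
finger_force: 30.0
```

The upward force rose to 8 N at the expected height, so the collar is home. Releasing and retreating upward.

Call:
drive_tool(
  motion=[
    {"grip":0.2,"x":0,"y":0,"z":-0.05,"twist":0},
    {"grip":0.3,"x":0,"y":0,"z":-0.05,"twist":0},
    {"grip":0.45,"x":0,"y":0,"z":-0.05,"twist":0},
    {"grip":0.45,"x":0,"y":0,"z":-0.05,"twist":0},
    {"grip":0.45,"x":0,"y":0,"z":-0.05,"twist":0},
    {"grip":0.45,"x":0,"y":0,"z":-0.05,"twist":0},
  ],
)

```text
clock: 12.45
ee_pos: [0.5099, -0.1864, 0.1351]
tool_rot: [0.153, 0.988, 0.0, 0.0]
contact_force: [0.6, -0.6, -1.0]
grip_width: 0.0413
finger_force: 0.0
```

Call:
drive_tool(
  motion=[
    {"grip":0.45,"x":0,"y":0,"z":-0.5,"twist":0},
    {"grip":0.45,"x":0,"y":0,"z":-1.5,"twist":0},
    {"grip":0.45,"x":0,"y":0,"z":-3,"twist":0},
    {"grip":0.45,"x":0,"y":0,"z":-5,"twist":0},
    {"grip":0.45,"x":0,"y":0,"z":-8,"twist":0},
    {"grip":0.45,"x":0,"y":0,"z":-10,"twist":0},
    {"grip":0.45,"x":0,"y":0,"z":-12,"twist":0},
    {"grip":0.45,"x":0,"y":0,"z":-12,"twist":0},
    {"grip":0.45,"x":0,"y":0,"z":-12,"twist":0},
  ],
)

```text
clock: 13.2
ee_pos: [0.5102, -0.1868, 0.2568]
tool_rot: [0.153, 0.988, -0.0, 0.002]
contact_force: [-0.1, -0.3, -1.1]
grip_width: 0.0416
finger_force: 0.0
```

```bash
python3 - <<'E'
from h import *
go(.511,-.18,.17)
p,_=imaging.snapshot("side")
cv2.imwrite("pics/c9.png",cv2.resize(p[245:345,340:420,::-1],None,fx=6,fy=6,interpolation=cv2.INTER_CUBIC))
E
```

```text
t 13.2 pos [ 0.5102 -0.1868  0.2568] yaw_y 72.3 z [ 0.003 -0.001 -1.   ] F [-0.1 -0.3 -1.1] w 0.0416
shift cm [0.16 0.67 8.68]
```

View pics/c9.png

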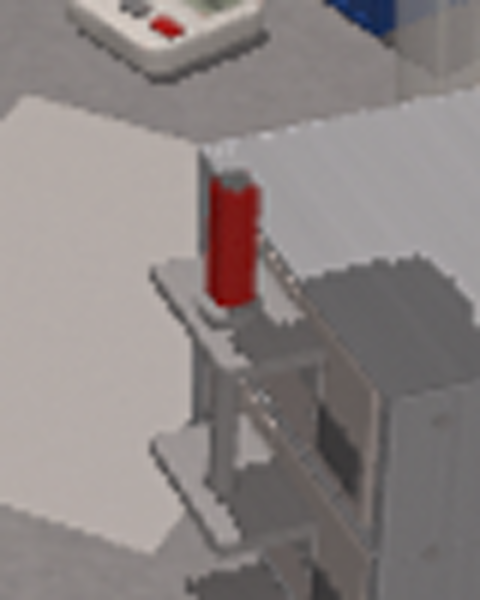

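The rod stands upright through both plates, with its collar resting flat on the upper plate at crop (232,308). The gripper is clear.

```bash
python3 -c "
from rig import sign_off
print(sign_off())"
```

```text
the job is handed in; nothing more can be done
None
```

The locking rod is through both eyes with its collar down on the upper plate, released and upright in the last picture; I handed the job in at about 13 s, but `sign_off()` gave no verdict.

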